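Unclip the battery cover and lay it in the parts tray

TASK

The batteries in the grey unit are to be changed: gently press in the ribbed push pad of its orange snap tab until the white cover springs up at that end, without forcing the tab. Then lift the cover off by its rib and lay it down, not drop it, flat in the dark steel parts tray, rib up. Leave everything else on the desk as it is.

Things in the scene. Friction and masses are not known exactly. Their poses are not given: they have to be found in the camera images.
- unit: Grey battery unit, fixed, open-topped, 120 (x) x 92 (y) x 52 mm high. Origin: centre of underside, z up. -x is its front with the orange snap tab; the far wall (+x), 66 mm high, has a lip over the cover's tongues. Side rims 57 mm high, 1.5 mm beside the cover. A spring bar pushes the cover's front up with 4.5 N; two green cells inside.
- pad_nominal (a point): Nominal centre of the ribbed push pad's outer face, a point on the unit (75 mm before and 26 mm to -y of its origin, 37 mm up). The latch fits loosely: the true face is up to 2.5 mm nearer to or farther from the housing, to be found by touch. Pad 18 mm wide (y), 28 to 46 mm above the desk; press along the unit's +x. The desk before it is free.
- tab (a joint): Angle (rad) of the orange tab, a level rocker 70 mm long on an upright pin, unit's front middle: 0 at rest, grows as the pad (26 mm to -y of the pin) is pressed in; hard stop 0.42. Spring: 4 N on the pad to start, 6 to 13 N where it frees the cover. Over 20 N cracks it. Let go, it springs back and the cover stays up.
- hook (a point): Nominal tip of the tab's hook, on the unit, over the cover's front edge, top 64 mm above the desk; it swings outward as the pad goes in. With the loose latch it frees the cover at a tab angle not known beforehand, 0.12 to 0.40 (3 to 10 mm of pad travel): felt, or seen as the cover springs up. Pulling the hooked cover with over 20 N cracks it too.
- cover: White cover, plate 96 (x) x 74 (y) x 5 mm, about 90 g, rib on top along x (56 long, 12 thick, top 25 mm above the underside), two 5 mm tongues at +x. Origin: centre of underside, axes as the unit's; shut it lies 52 mm up. Freed, its front edge (-x) springs up 14 mm (tilt 9 degrees), tongues still under the lip; take it off upward and 8 mm toward the front.
- cover_rib (a point): Middle of the cover's rib, 17 mm above the plate's underside: grasp the rib here from above, across its 12 mm thickness (along the cover's y).
- cover_front (a point): Middle of the cover's front edge, underside (48 mm to -x of its origin): 52 to 54 mm above the desk while hooked, above 62 mm once sprung up.
- tray: Dark sheet-steel parts tray, fixed, 215 (x) x 315 (y) x 22 mm high outside, walls 2 mm, inner floor 2 mm above the desk. Origin at the centre of its underside; it stands with its long side (y) pointing away from or toward the robot.
- tray_stand: Bystander: white letter tray with paper on a wire stand, fixed, 250 (x) x 338 (y) x 178 mm high, left of the unit. Origin under its centre. Move over or round it.
- masking_tape: Roll of masking tape lying flat, 100 mm across, 25 mm high, bystander; origin under its centre.
- sticky_notes: Yellow pad of sticky notes, 77 x 77 x 15 mm, bystander; origin under its centre.
Mind the look-alikes: they are no part of the job. Leave any turquoise look-alike of the unit alone.

How it is judged:
By the outcome, as a careful person would: the job done as asked, in the order asked, and still so for the second after the job is handed in, with the robot touching nothing.
It also fails if it takes over 70 s, if anything falls off the work surface, if the arm or the gripper's body presses on something with over 40 N, if the wrist force passes 120 N, or if a joint passes its speed limit or range.

ROBOT

A 6-joint arm with a two-finger parallel gripper is mounted at the origin on a cart in front of the work surface, level with it; the furniture and walls round the work are solid. World frame = base frame: x ahead of the robot, y to its left, z up, the work surface at z = 0. Lengths are in mm, angles in rad, forces in N, time in s.
With the tool pointing down it reaches from about 350 to 975 mm from the base axis. Payload 7.1 kg.
Tool frame: the origin (TCP) lies at the very end of the fingers, on their centre line; the grasp point (between the pads) lies tcp_to_grasp behind it (tcp_to_grasp is the distance from the TCP to the grasp point, in mm); z points along the fingers, x is the direction in which the jaws open and shut, and the axes are right-handed (so a half turn about z gives the same grasp; the last joint's range is limited). The gripper opens to 88 mm and grips with 3 to 60 N. Pads are 20 mm wide; open, the fingers measure 115 mm over their backs; the gripper's body (75 mm by 178 mm) begins 61 mm behind the grasp point.
Start: joints at [1.227, 0.423, 1.63, -0, 1.089, -0.019], TCP at [199.418, 592.315, 222.675] pointing down, gripper open.
Joint ranges: [-3, 3], [-0.9, 2.11], [0.09, 2.58], [-1.31, 4.45], [0.11, 2.69], [-2.54, 2.54]. Speed limits (rad/s): [2.39, 2.39, 3.01, 3.14, 3.14, 3.14].

INTERFACE

Orientations are given as a rotation vector (axis times angle).
In Python, from workcell import get_obs, get_image, close_job, recognise, mark_of, tcp_to_grasp gives the robot as it stands. The module is installed in compiled form; this text tells all that it offers.
- The arm moves only by the tool move_arm, never from a script. Its argument "motion" is a list of rows, each a list of 7 numbers: the shift along the world's x, y, z in mm, then the turn, a rotation vector about the world's x, y, z in rad, then the finger opening in mm, from 0 to 87.8. A call has 1 to 5 rows; each row is the pose to reach, as a shift and turn from the pose commanded when the call began; what a row does not reach only later rows make up. A row lasts 1/12 s, in which the tool goes at most 41.7 mm and 7.16 degrees, less where a joint would pass 70% of its speed; a pose out of reach is approached as far as the arm can. A call with a gripper value outside its range is refused whole. The fingers move at their own pace and stop on an object; the grip force is fixed at half the most. Time passes only in rows, so rows that repeat a pose let the fingers close. It gives the time, the measured TCP pose, the force and the opening at its end, in the units of the state.
- get_obs(): the state, without advancing time (a new reading comes with each control period).
- get_image(name): name is "side" or "top"; returns a dict with "color" (420x560x3 uint8, red, green, blue), "mtx" (3x3 intrinsics, pixels), "camera_from_world" (4x4, takes a point from world to camera coordinates). Camera axes: x right, y up, looking along -z (the intrinsics and any distortion apply to the point x, -y, -z); pixel columns grow to the right and rows downward; lengths in mm; the calibration is good to about 2 mm. A picture is of the moment at which its call begins. There is no depth.
- close_job(): hands the job in, once; it reports no verdict.
Trained networks look in a picture, given as the dict that the camera call returned (one of the last four; its "shot" number tells which), for a name from the list of things; names that differ only in an ending like _2 or _b are one class to them, and where a whole thing is asked for, a point or a joint stands for the part that bears it (a point fixed in the world has none). Each returns a list of dicts, best first, with "p" (0 to 1); they miss things now and then, are a little off and sometimes report something else, mostly with a low value. They report only what shows in the picture. A call takes as long as a camera call. They do not tell look-alikes from the thing itself.
- recognise(picture, label): "bbox" ([centre column, centre row, width, height] in pixels, round what is visible of it).
- mark_of(picture, label): "location" ([row, column] in pixels: a listed point, or the origin of a listed thing).
The state is a dict: "t": time; "qpos": joint angles; "qvel": joint speeds; "joint_torque": joint torques, N m; "ee_pos": TCP position; "orientation": TCP orientation; "ft_force": force on the tool from outside, world axes, zero at the start; "moment": the same for the moment, N m; "width": finger opening in mm.
Only numpy, scipy, OpenCV 4.12 (cv2) and the standard library are available. Lean on these libraries where they do the work, as an engineer would, in place of code of your own. Each camera call takes 0.05 s, during which the arm holds its last target. There are 200 camera calls.

## Working session

There is one attempt and no reset: what is moved stays moved. The work goes in short steps, Python scripts to look and compute and a tool call to move; the robot and the scene stay as the last step left them, time stands still between calls to the robot, and variables do not carry over. Pictures are saved under pics/ and viewed, about 8 in all and at most 12, crops included, and the job is handed in when it is done.

Besides the shell and the picture viewer there is one more tool, called after "Emit:" as name([rows], argument=value, ...), one row to a line, values as JSON. move_arm: Moves the arm, as the interface text tells. Its arguments: {"type":"object","properties":{"motion":{"type":"array"}},"required":["motion"]}

```bash
mkdir -p pics
cat > h.py <<'E'
import numpy as np, cv2
from workcell import *
def proj(im,P):
    P=np.atleast_2d(P).astype(float);T=im["camera_from_world"];c=P@T[:3,:3].T+T[:3,3]
    c=c*[1,-1,-1];q=c@im["mtx"].T;return q[:,:2]/q[:,2:]
def ray(im,u,v):
    T=im["camera_from_world"];d=np.linalg.solve(im["mtx"],[u,v,1.])*[1,-1,-1]
    R=T[:3,:3];return -R.T@T[:3,3],R.T@d
def atz(im,u,v,z):
    o,d=ray(im,u,v);return o+d*(z-o[2])/d[2]
def save(im,n,crop=None,s=1):
    c=im["color"][:,:,::-1]
    if crop: c=c[crop[1]:crop[3],crop[0]:crop[2]]
    cv2.imwrite("pics/"+n,cv2.resize(c,None,fx=s,fy=s,interpolation=cv2.INTER_CUBIC))
E
python3 - <<'E'
from h import *
o=get_obs();print(o,tcp_to_grasp)
ims={n:get_image(n) for n in("side","top")}
save(ims["top"],"top0.png");save(ims["side"],"side0.png")
for n,im in ims.items():
    print(n,[k for k in im],im["mtx"].tolist(),ray(im,280,210))
    for l in["unit","tray","cover","pad_nominal","hook","cover_rib","cover_front","tray_stand","masking_tape","sticky_notes"]:
        print(l,[(round(m["p"],2),np.round(m["location"],1).tolist()) for m in mark_of(im,l)][:3])
E
```

```text
{'t': 0.0, 'qpos': array([ 1.22699808e+00,  4.23852960e-01,  1.63067563e+00,  4.66909247e-06,
        1.08861080e+00, -1.90116362e-02]), 'qvel': array([-3.73135043e-04,  1.26883546e-05, -7.13306645e-04,  9.68365790e-04,
        1.51084307e-03, -3.29851581e-04]), 'joint_torque': array([-2.44815337e-04, -5.44622862e+01, -2.73673064e+01,  6.43524248e-02,
        2.25731445e-02, -1.01015480e-04]), 'ee_pos': array([199.23568177, 591.8076301 , 221.89978276]), 'orientation': array([ 2.55066887e+00,  1.83253688e+00, -2.00287810e-03]), 'ft_force': array([-0.01910216, -0.01382481,  0.0924859 ]), 'moment': array([ 0.05733225, -0.01485565,  0.00908339]), 'width': 87.91686814449466} 18.700000000000003
side ['color', 'mtx', 'camera_from_world', 'shot'] [[450.1582235883358, 0.0, 276.2480170967911], [0.0, 450.1582235883358, 212.59987569413263], [0.0, 0.0, 1.0]] (array([   -7.73897632, -1128.11703294,   625.11514957]), array([ 0.39263687,  0.83341295, -0.38905265]))
unit [(0.95, [262.2, 350.0]), (0.85, [274.5, 268.9])]
tray [(0.57, [324.5, 361.7])]
cover [(0.78, [248.1, 354.1])]
pad_nominal [(0.9, [2
[... 235 characters left out ...]
.83, [241.8, 228.2])]
top ['color', 'mtx', 'camera_from_world', 'shot'] [[507.42627306996735, 0.0, 272.7785637292898], [0.0, 507.42627306996735, 209.10611219685674], [0.0, 0.0, 1.0]] (array([ 359.28039919,   23.55458603, 1511.26292183]), array([ 0.10820994, -0.01843248, -0.99406061]))
unit [(0.97, [170.6, 347.9]), (0.64, [242.1, 338.1])]
tray [(0.82, [212.0, 429.8])]
cover [(0.9, [161.9, 353.0])]
pad_nominal [(0.72, [189.4, 364.9]), (0.66, [266.6, 350.3])]
hook [(0.83, [256.5, 331.7]), (0.64, [182.7, 342.2])]
cover_rib [(0.74, [166.1, 352.2])]
cover_front [(0.94, [182.3, 357.8])]
tray_stand []
masking_tape [(0.95, [216.9, 112.6]), (0.17, [162.7, 350.3])]
sticky_notes [(0.64, [257.8, 258.4])]
```

View pics/top0.png

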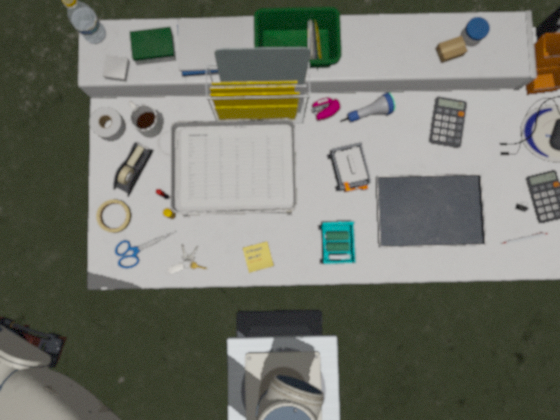

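View pics/side0.png

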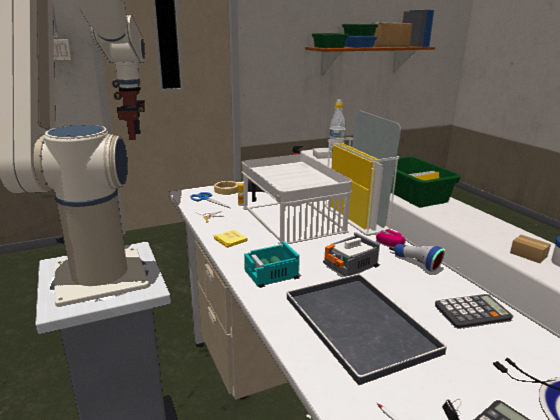

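The grey unit with white cover and orange tab is at top (350,168) / side (352,255). The turquoise open look-alike is at top (338,242) / side (270,264), so the grey one is the target. The dark tray is at top (430,211). I'll enlarge to confirm and to fit the pose.

Run:
```python
from h import *
t=get_image("top");s=get_image("side")
a=cv2.resize(t["color"][135:200,320:380,::-1],None,fx=6.5,fy=6.5,interpolation=cv2.INTER_CUBIC)
b=cv2.resize(s["color"][225:285,315:390,::-1],None,fx=5.3,fy=5.3,interpolation=cv2.INTER_CUBIC)
c=np.zeros((max(a.shape[0],b.shape[0]),a.shape[1]+b.shape[1],3),np.uint8);c[:a.shape[0],:a.shape[1]]=a;c[:b.shape[0],a.shape[1]:]=b
cv2.imwrite("pics/crop1.png",c);print(c.shape)
for (u,v,z) in[(347.9,170.6,0),(353,161.9,52),(352.2,166.1,69),(357.8,182.3,52),(342.2,182.7,64),(364.9,189.4,37),(429.8,212,0)]: print(atz(t,u,v,z).round(1))
for (u,v,z) in[(350,262.2,0),(354.1,248.1,52),(352.7,241.5,69),(340.6,252.1,52),(332.7,244.3,64),(338.7,262.8,37),(361.7,324.5,0)]: print(atz(s,u,v,z).round(1))
# tray corners by threshold in top
g=t["color"].astype(int).sum(2);m=((g<260)).astype(np.uint8);m[:150]=0;m[270:]=0;m[:,:365]=0;m[:,495:]=0
cs=max(cv2.findContours(m,0,2)[0],key=cv2.contourArea);r=cv2.minAreaRect(cs);print(r)
for p in cv2.boxPoints(r):print(atz(t,p[0],p[1],22).round(1))
```

```text
(422, 788, 3)
[ 638.9 -212.6    0. ]
[ 654.7 -220.4   52. ]
[ 639.  -214.8   69. ]
[ 594. -232.   52.]
[ 592.  -184.8   64. ]
[ 574.9 -254.6   37. ]
[ 507.5 -453.1    0. ]
[ 645.  -208.7    0. ]
[ 644.  -223.5   52. ]
[ 642.8 -216.1   69. ]
[ 597.7 -228.5   52. ]
[ 589.2 -200.4   64. ]
[ 577.2 -253.8   37. ]
[ 513.6 -457.9    0. ]
((470.9390869140625, 209.64720153808594), (66.25975799560547, 21.302867889404297), 85.91438293457031)
[ 606.9 -535.8   22. ]
[ 610.1 -599.4   22. ]
[ 413.5 -599.9   22. ]
[ 410.5 -537.3   22. ]
```

View pics/crop1.png

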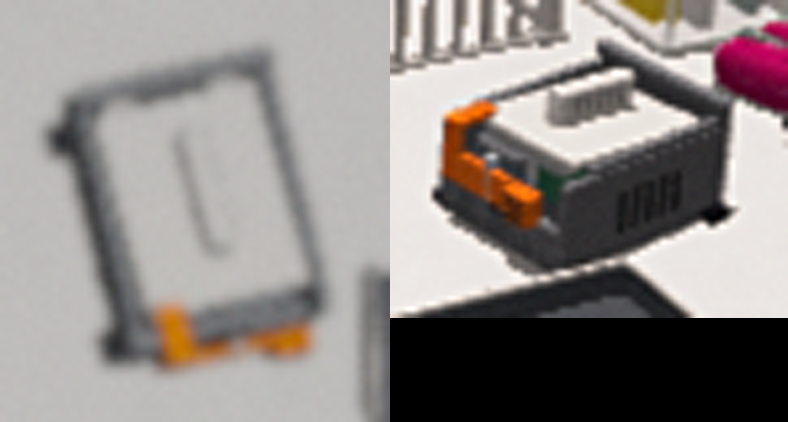

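The crop confirms the grey unit: white ribbed cover, orange tab with its hook at top-crop (170,330) and the pad at (290,340); side pad at (518,200). Next I'll fit the pose from these points.

```bash
cat > fit.py <<'E'
from h import *
from scipy.optimize import least_squares
t=get_image("top");s=get_image("side")
T=lambda a,b:((a+.5)/6.5-.5+320,(b+.5)/6.5-.5+135)
S=lambda a,b:((a-390+.5)/5.3-.5+315,(b+.5)/5.3-.5+225)
obs=[(t,(60,46,66),T(72,98)),(t,(60,-46,66),T(268,52)),
 (s,(60,46,66),S(603,40)),(s,(60,-46,66),S(730,106)),
 (t,(-48,0,52),(357.8,182.3)),(s,(-48,0,52),(340.6,252.1)),
 (t,(0,0,69),(352.2,166.1)),(s,(0,0,69),(352.7,241.5)),
 (t,(-75,-26,37),(364.9,189.4)),(s,(-75,-26,37),(338.7,262.8)),
 (t,(0,0,0),(347.9,170.6)),(s,(0,0,0),(350,262.2))]
def W(p,q): c,n=np.cos(p[2]),np.sin(p[2]);return np.array([p[0]+c*q[0]-n*q[1],p[1]+n*q[0]+c*q[1],q[2]])
def res(p):
    r=[]
    for im,q,px in obs: r+=list(proj(im,W(p,q))[0]-px)
    return np.array(r)
f=least_squares(res,[640,-214,.2],loss="soft_l1",x_scale=[1,1,.01]);p=f.x
print(p.round(3));print(res(p).reshape(-1,2).round(1).tolist())
for n,q in dict(pad=(-75,-26,37),hook=(-60,20,64),rib=(0,0,69),pin=(-70,0,37)).items():print(n,W(p,q).round(1))
# overlay
def box(im,x0,x1,y0,y1,z0,z1,P,c,k,off):
    for z in(z0,z1):
        q=proj(im,[W(P,(x,y,z)) for x,y in((x0,y0),(x1,y0),(x1,y1),(x0,y1))]);q=((q-off+.5)*k).astype(int)
        cv2.polylines(c,[q],True,(0,0,255) if z==z1 else (255,0,0),1)
outs=[]
for im,(x0,y0,x1,y1) in((t,(315,135,385,205)),(s,(310,220,390,290))):
    k=5;c=cv2.resize(im["color"][y0:y1,x0:x1,::-1],None,fx=k,fy=k,interpolation=cv2.INTER_CUBIC);off=np.array([x0,y0])
    box(im,-60,60,-46,46,0,57,p,c,k,off);box(im,59,60,-46,46,0,66,p,c,k,off);box(im,-75,-74,-35,-17,28,46,p,c,k,off);box(im,-28,28,-6,6,57,77,p,c,k,off);outs.append(c)
cv2.imwrite("pics/ov.png",np.hstack(outs))
# tray
TR=lambda p:[W(p,(x,y,22)) for x,y in((107.5,157.5),(-107.5,157.5),(-107.5,-157.5),(107.5,-157.5))]
g=t["color"].astype(int).sum(2);print(g[212,370:392],g[212,476:492],g[168:182,430],g[238:254,430])
E
python3 fit.py
```

```text
[ 6.41167e+02 -2.14495e+02  2.37000e-01]
[[0.4, 0.3], [0.7, -0.6], [-0.4, -1.3], [0.6, -2.2], [-2.1, -0.1], [-1.6, -0.2], [-0.1, -0.7], [-0.8, -0.1], [1.0, 0.1], [-0.2, 0.8], [0.6, -0.8], [0.0, 1.2]]
pad [ 574.4 -257.4   37. ]
hook [ 578.1 -209.2   64. ]
rib [ 641.2 -214.5   69. ]
pin [ 573.1 -231.    37. ]
[565 570 560 563 563 532 452 396 434 414 334 279 286 271 287 278 280 277
 280 274 266 277] [252 254 250 239 210 177 299 440 502 539 557 564 572 563 567 564] [562 558 555 555 556 555 545 483 348 278 266 276 262 267] [285 299 305 297 300 290 327 424 497 532 552 562 561 561 565 563]
```

View pics/ov.png

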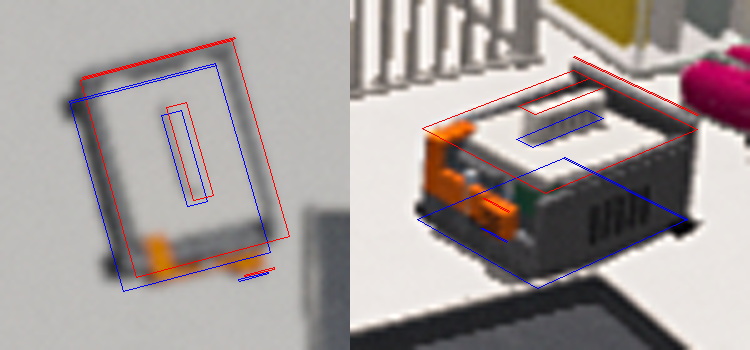

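Pose fit: unit at about (641, -214), yaw 0.237; the networks and the overlay agree to about 1–2 px, roughly 5 mm. The pad is near (574, -257, 37). The tray is centred near (510, -455) with its long side along y. I'm moving off now, with the jaws along the unit's y.

Emit:
move_arm([
  [14.5, -36, 8, 0, 0, -0.1075, 0],
  [29, -72, 16, 0, 0, -0.215, 0],
  [43.5, -108, 24, 0, 0, -0.3225, 0],
  [58, -144, 32, 0, 0, -0.43, 0],
  [72.5, -180, 40, 0, 0, -0.5375, 0],
])

```text
t: 1.72
ee_pos: [272.1, 410.7, 263.0]
orientation: [2.949, 1.083, 0.0]
ft_force: [1.2, 0.4, 0.2]
width: 58.0
```

Emit:
move_arm([
  [14.5, -36, 0, 0, 0, -0.1075, 0],
  [29, -72, 0, 0, 0, -0.215, 0],
  [43.5, -108, 0, 0, 0, -0.3225, 0],
  [58, -144, 0, 0, 0, -0.43, 0],
  [72.5, -180, 0, 0, 0, -0.5375, 0],
])

```text
t: 2.13
ee_pos: [344.7, 230.7, 263.0]
orientation: [-3.13, -0.261, -0.001]
ft_force: [0.8, 0.5, 0.8]
width: 24.7
```

Emit:
move_arm([
  [14.5, -36, 0, 0, 0, -0.1075, 0],
  [29, -72, 0, 0, 0, -0.215, 0],
  [43.5, -108, 0, 0, 0, -0.3225, 0],
  [58, -144, 0, 0, 0, -0.43, 0],
  [72.5, -180, 0, 0, 0, -0.5375, 0],
])

```text
t: 2.55
ee_pos: [417.3, 50.4, 263.1]
orientation: [-3.087, 0.581, -0.002]
ft_force: [1.0, 1.0, -0.7]
width: 0.5
```

Emit:
move_arm([
  [14.5, -36, 0, 0, 0, -0.1075, 0],
  [29, -72, 0, 0, 0, -0.215, 0],
  [43.5, -108, 0, 0, 0, -0.3225, 0],
  [58, -144, 0, 0, 0, -0.43, 0],
  [72.5, -180, 0, 0, 0, -0.5375, 0],
])

```text
t: 2.97
ee_pos: [489.8, -129.8, 262.9]
orientation: [-2.822, 1.38, -0.001]
ft_force: [0.0, 0.4, -1.0]
width: 0.5
```

```bash
cat > st.py <<'E'
from h import *
from scipy.spatial.transform import Rotation as R
o=get_obs();r=R.from_rotvec(o["orientation"]).as_matrix()
u=np.array([np.cos(.237),np.sin(.237),0]);v=np.array([-u[1],u[0],0]);d=o["ee_pos"]-[641.2,-214.5,0]
print("t",o["t"],"tcp",o["ee_pos"].round(1),"unit",(d@u).round(1),(d@v).round(1),"jawyaw",np.arctan2(r[1,0],r[0,0]).round(3),"z",r[:,2].round(3),"F",o["ft_force"].round(2),"q",o["qpos"].round(2),"w",o["width"].round(1))
E
python3 st.py
```

```text
Traceback (most recent call last):
  File "st.py", line 5, in <module>
    print("t",o["t"],"tcp",o["ee_pos"].round(1),"unit",(d@u).round(1),(d@v).round(1),"jawyaw",np.arctan2(r[1,0],r[0,0]).round(3),"z",r[:,2].round(3),"F",o["ft_force"].round(2),"q",o["qpos"].round(2),"w",o["width"].round(1))
                                                                                                                                                                                                           ^^^^^^^^^^^^^^^^
AttributeError: 'float' object has no attribute 'round'
```

Emit:
move_arm([
  [14.5, -36, 0, 0, 0, -0.107, 0],
  [29, -72, 0, 0, 0, -0.214, 0],
  [43.5, -108, -10, 0, 0, -0.321, 0],
  [58, -145, -40, 0, 0, -0.429, 0],
  [58, -145, -80, 0, 0, -0.429, 0],
])

```text
t: 3.38
ee_pos: [551.8, -278.6, 189.4]
orientation: [-2.46, 1.952, -0.018]
ft_force: [0.5, 0.4, 1.1]
width: 0.6
```

Emit:
move_arm([
  [0, 0, -30, 0, 0, 0, 0],
  [0, 0, -60, 0, 0, 0, 0],
  [0, 0, -90, 0, 0, 0, 0],
  [0, 0, -90, 0, 0, 0, 0],
])

```text
t: 3.72
ee_pos: [543.5, -270.5, 90.6]
orientation: [2.467, -1.942, -0.015]
ft_force: [-1.1, 0.5, -1.3]
width: 0.4
```

```bash
sed -i 's/o\["width"\].round(1)/o["width"]/' st.py; python3 st.py
python3 - <<'E'
from h import *
t=get_image("top");s=get_image("side")
a=cv2.resize(t["color"][135:215,315:395,::-1],None,fx=4.8,fy=4.8,interpolation=cv2.INTER_CUBIC)
b=cv2.resize(s["color"][215:295,305:385,::-1],None,fx=4.8,fy=4.8,interpolation=cv2.INTER_CUBIC)
p=get_obs()["ee_pos"]
for im,c,o in((t,a,(315,135)),(s,b,(305,215))):
    q=(proj(im,p)[0]-o+.5)*4.8; cv2.circle(c,tuple(int(i) for i in q),3,(0,0,255),-1); print(q)
cv2.imwrite("pics/near.png",np.hstack([a,b]))
E
```

```text
t 3.7167 tcp [ 543.5 -270.5   90.6] unit -108.1 -31.5 jawyaw -1.333 z [-0.009  0.005 -1.   ] F [-1.11  0.46 -1.33] q [-0.48  0.57  1.74  0.    0.84  0.85] w 0.4073321560869169
[291.91034006 295.34051625]
[140.00616902 161.0507837 ]
```

View pics/near.png

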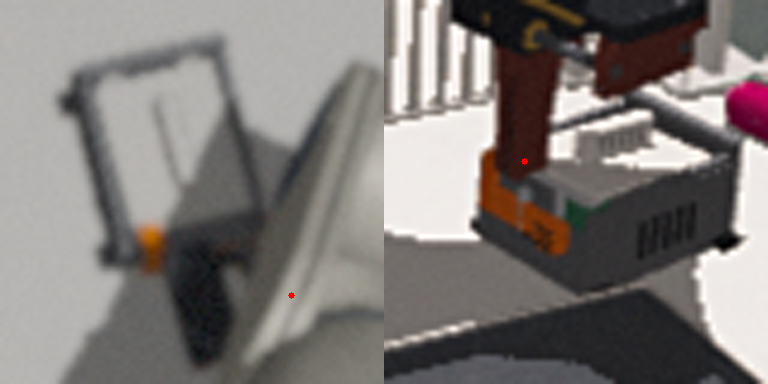

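The side view shows the closed fingertips near crop (523,178), clear in front of the tab, with the pad at (545,232). I'll let it settle, then descend.

Emit:
move_arm([
  [0, 0, 0, 0, 0, 0, 0],
  [0, 0, -20, 0, 0, 0, 0],
  [0, 0, -40, 0, 0, 0, 0],
  [0, 0, -61, 0, 0, 0, 0],
  [0, 0, -61, 0, 0, 0, 0],
])

```text
t: 4.23
ee_pos: [546.7, -271.8, 34.6]
orientation: [2.469, -1.942, -0.002]
ft_force: [-0.2, 0.4, 0.3]
width: 0.4
```

Emit:
move_arm([
  [0, 0, 0, 0, 0, 0, 0],
  [0, 0, 0, 0, 0, 0, 0],
])

```text
t: 4.4
ee_pos: [548.7, -272.9, 37.6]
orientation: [-2.469, 1.942, -0.005]
ft_force: [0.7, -1.0, 0.5]
width: 0.6
```

```bash
python3 st.py
```

```text
t 4.4 tcp [ 548.7 -272.9   37.6] unit -103.6 -35.0 jawyaw -1.333 z [ 0.003 -0.001 -1.   ] F [ 0.72 -1.03  0.55] q [-0.48  0.66  1.75  0.    0.73  0.85] w 0.638773401799774
```

Emit:
move_arm([
  [0.5, -2, 0, 0, 0, 0, 0],
  [0.5, -2, 0, 0, 0, 0, 0],
  [0.5, -2, 0, 0, 0, 0, 0],
  [0.5, -2, 0, 0, 0, 0, 0],
  [0.5, -2, 0, 0, 0, 0, 0],
])

```text
t: 4.82
ee_pos: [547.8, -274.3, 35.7]
orientation: [-2.469, 1.942, -0.001]
ft_force: [0.5, -0.6, 0.1]
width: 0.7
```

```bash
python3 st.py
```

```text
t 4.8167 tcp [ 547.8 -274.3   35.7] unit -104.8 -36.2 jawyaw -1.333 z [ 0. -0. -1.] F [ 0.46 -0.64  0.11] q [-0.48  0.66  1.75 -0.    0.73  0.85] w 0.6769829851899666
```

Emit:
move_arm([
  [3.9, 0.9, -3, 0, 0, 0, 0],
  [7.8, 1.9, -3, 0, 0, 0, 0],
  [9.7, 2.3, -3, 0, 0, 0, 0],
  [11.7, 2.8, -3, 0, 0, 0, 0],
  [11.7, 2.8, -3, 0, 0, 0, 0],
])

```text
t: 5.23
ee_pos: [560.0, -271.3, 32.2]
orientation: [-2.47, 1.942, -0.0]
ft_force: [0.3, -0.6, -0.0]
width: 0.5
```

Emit:
move_arm([
  [0.5, 0.12, 0, 0, 0, 0, 0],
  [1, 0.24, 0, 0, 0, 0, 0],
  [1.5, 0.36, 0, 0, 0, 0, 0],
  [1.95, 0.47, 0, 0, 0, 0, 0],
  [1.95, 0.47, 0, 0, 0, 0, 0],
])

```text
t: 5.65
ee_pos: [561.4, -270.9, 32.4]
orientation: [-2.469, 1.942, -0.0]
ft_force: [-0.5, -0.3, 0.2]
width: 0.5
```

Emit:
move_arm([
  [0.5, 0.12, 0, 0, 0, 0, 0],
  [1, 0.24, 0, 0, 0, 0, 0],
  [1.5, 0.36, 0, 0, 0, 0, 0],
  [1.95, 0.47, 0, 0, 0, 0, 0],
  [1.95, 0.47, 0, 0, 0, 0, 0],
])

```text
t: 6.07
ee_pos: [563.4, -270.5, 32.4]
orientation: [-2.469, 1.942, -0.0]
ft_force: [0.1, 0.1, -0.3]
width: 0.8
```

```bash
python3 st.py
```

```text
t 6.0667 tcp [ 563.4 -270.5   32.4] unit -88.7 -36.2 jawyaw -1.333 z [ 0. -0. -1.] F [ 0.07  0.13 -0.3 ] q [-0.47  0.68  1.72  0.    0.74  0.87] w 0.786605088210732
```

Emit:
move_arm([
  [0.5, 0.12, 0, 0, 0, 0, 0],
  [1, 0.24, 0, 0, 0, 0, 0],
  [1.5, 0.36, 0, 0, 0, 0, 0],
  [1.95, 0.47, 0, 0, 0, 0, 0],
  [1.95, 0.47, 0, 0, 0, 0, 0],
])

```text
t: 6.48
ee_pos: [565.4, -270.0, 32.4]
orientation: [-2.469, 1.942, -0.0]
ft_force: [-0.2, -1.1, 0.9]
width: 0.5
```

Emit:
move_arm([
  [0.3, 0.07, 0, 0, 0, 0, 0],
  [0.6, 0.14, 0, 0, 0, 0, 0],
  [1, 0.24, 0, 0, 0, 0, 0],
  [1, 0.24, 0, 0, 0, 0, 0],
  [1, 0.24, 0, 0, 0, 0, 0],
])

```text
t: 6.9
ee_pos: [566.2, -269.8, 32.3]
orientation: [2.469, -1.942, -0.0]
ft_force: [-1.4, 0.4, 0.4]
width: 0.3
```

Emit:
move_arm([
  [0.3, 0.07, 0, 0, 0, 0, 0],
  [0.6, 0.14, 0, 0, 0, 0, 0],
  [1, 0.24, 0, 0, 0, 0, 0],
  [1, 0.24, 0, 0, 0, 0, 0],
  [1, 0.24, 0, 0, 0, 0, 0],
])

```text
t: 7.32
ee_pos: [566.6, -269.7, 32.3]
orientation: [2.469, -1.942, -0.001]
ft_force: [-5.2, -2.7, 3.6]
width: 0.5
```

Contact is at unit x ≈ -85.7, which puts the face near nominal, with about 5 N. I'll continue gently.

Emit:
move_arm([
  [0.3, 0.07, 0, 0, 0, 0, 0],
  [0.6, 0.14, 0, 0, 0, 0, 0],
  [1, 0.24, 0, 0, 0, 0, 0],
  [1, 0.24, 0, 0, 0, 0, 0],
])

```text
t: 7.65
ee_pos: [567.7, -269.7, 32.3]
orientation: [2.469, -1.942, -0.001]
ft_force: [-5.0, -3.7, 2.2]
width: 1.0
```

Emit:
move_arm([
  [0.3, 0.07, 0, 0, 0, 0, 0],
  [0.6, 0.14, 0, 0, 0, 0, 0],
  [1, 0.24, 0, 0, 0, 0, 0],
  [1, 0.24, 0, 0, 0, 0, 0],
])

```text
t: 7.98
ee_pos: [568.6, -269.7, 32.3]
orientation: [2.469, -1.941, -0.001]
ft_force: [-5.2, -4.7, 2.4]
width: 0.4
```

```bash
cat > cf.py <<'E'
from h import *
import sys
s=get_image("side");save(s,sys.argv[1],(305,215,385,295),6)
print([(round(m["p"],2),np.round(m["location"],1).tolist()) for l in("cover_front","cover_rib") for m in mark_of(s,l)[:1]])
E
python3 st.py; python3 cf.py p1.png
```

```text
t 7.9833 tcp [ 568.6 -269.7   32.3] unit -83.5 -36.6 jawyaw -1.333 z [-0.001 -0.001 -1.   ] F [-5.21 -4.71  2.43] q [-0.46  0.68  1.71 -0.    0.75  0.87] w 0.4257209339066704
[(0.4, [250.9, 339.2]), (0.62, [242.4, 350.8])]
```

Emit:
move_arm([
  [0.3, 0.07, 0, 0, 0, 0, 0],
  [0.6, 0.14, 0, 0, 0, 0, 0],
  [1, 0.24, 0, 0, 0, 0, 0],
  [1, 0.24, 0, 0, 0, 0, 0],
])

```text
t: 8.47
ee_pos: [569.6, -269.6, 32.3]
orientation: [2.468, -1.941, -0.001]
ft_force: [-4.7, -5.6, 2.5]
width: 0.5
```

Emit:
move_arm([
  [0.3, 0.07, 0, 0, 0, 0, 0],
  [0.6, 0.14, 0, 0, 0, 0, 0],
  [1, 0.24, 0, 0, 0, 0, 0],
  [1, 0.24, 0, 0, 0, 0, 0],
])

```text
t: 8.8
ee_pos: [570.6, -269.5, 32.4]
orientation: [2.468, -1.941, -0.0]
ft_force: [-5.4, -5.9, 2.1]
width: 0.5
```

```bash
python3 st.py; python3 cf.py p2.png
```

```text
t 8.8 tcp [ 570.6 -269.5   32.4] unit -81.5 -36.9 jawyaw -1.333 z [-0.001 -0.001 -1.   ] F [-5.43 -5.89  2.12] q [-0.46  0.68  1.7  -0.    0.75  0.87] w 0.45490721810701357
[(0.39, [251.8, 338.5]), (0.54, [242.2, 350.8])]
```

Emit:
move_arm([
  [0.3, 0.07, 0, 0, 0, 0, 0],
  [0.6, 0.14, 0, 0, 0, 0, 0],
  [1, 0.24, 0, 0, 0, 0, 0],
  [1, 0.24, 0, 0, 0, 0, 0],
])

```text
t: 9.28
ee_pos: [571.7, -269.4, 32.4]
orientation: [2.468, -1.941, 0.0]
ft_force: [-4.7, -6.4, 1.8]
width: 0.4
```

Emit:
move_arm([
  [0.3, 0.07, 0, 0, 0, 0, 0],
  [0.6, 0.14, 0, 0, 0, 0, 0],
  [1, 0.24, 0, 0, 0, 0, 0],
  [1, 0.24, 0, 0, 0, 0, 0],
])

```text
t: 9.62
ee_pos: [573.0, -269.2, 32.4]
orientation: [2.468, -1.941, 0.001]
ft_force: [-4.7, -7.1, 0.4]
width: 0.2
```

```bash
python3 st.py; python3 cf.py p3.png
```

```text
t 9.6167 tcp [ 573.  -269.2   32.4] unit -79.2 -37.1 jawyaw -1.333 z [-0.    -0.001 -1.   ] F [-4.68 -7.1   0.4 ] q [-0.46  0.69  1.7  -0.    0.76  0.88] w 0.19897402244404166
[(0.44, [245.2, 341.4]), (0.53, [246.0, 354.6])]
```

View pics/p3.png

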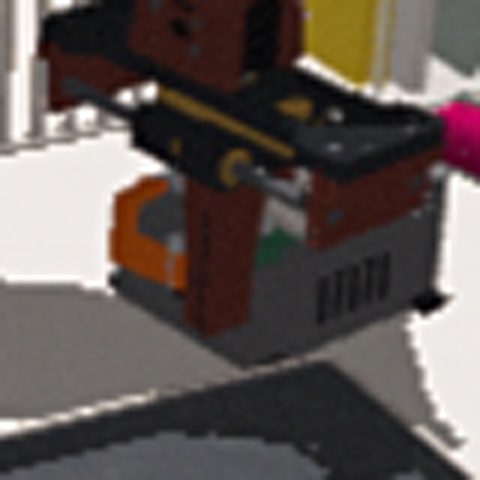

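Run:
```python
import cv2,numpy as np
p=[cv2.imread(f"pics/p{i}.png")[140:280,100:330] for i in(2,3)]
d=cv2.absdiff(*p).max(2);print((d>40).sum(),d.shape)
cv2.imwrite("pics/cmp.png",cv2.resize(np.hstack(p),None,fx=1.7,fy=1.7))
```

```text
2860 (140, 230)
```

View pics/cmp.png

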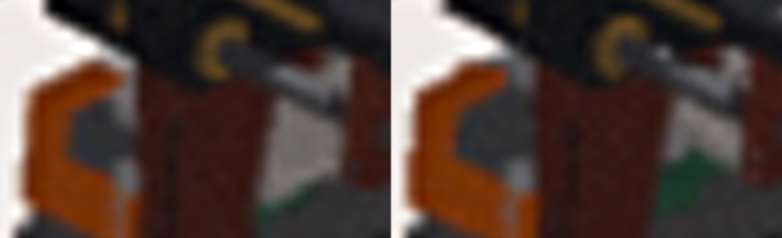

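Between the two pictures the white cover edge rose and more green shows beneath it, so the cover has sprung up at about 6.5 mm of travel and 8.5 N. Backing off.

Emit:
move_arm([
  [-2, -0.5, 0, 0, 0, 0, 0],
  [-5, -1.2, 0, 0, 0, 0, 0],
  [-10, -2.4, 0, 0, 0, 0, 0],
  [-15, -3.6, 0, 0, 0, 0, 0],
  [-20, -4.8, 0, 0, 0, 0, 0],
])

```text
t: 10.18
ee_pos: [553.2, -272.8, 32.4]
orientation: [-2.469, 1.942, -0.001]
ft_force: [-0.4, -0.2, 0.3]
width: 0.4
```

Emit:
move_arm([
  [-10, -2, 20, 0, 0, 0, 0],
  [-10, -2, 60, 0, 0, 0, 40],
  [-10, -2, 100, 0, 0, 0, 40],
  [-40, -10, 130, 0, 0, 0, 40],
  [-75, -20, 150, 0, 0, 0, 40],
])

```text
t: 10.6
ee_pos: [481.6, -293.1, 185.0]
orientation: [-2.471, 1.939, -0.01]
ft_force: [0.3, -0.6, 0.6]
width: 23.5
```

Emit:
move_arm([
  [-40, -10, 0, 0, 0, 0, 40],
  [-70, -18, 0, 0, 0, 0, 40],
  [-100, -20, 0, 0, 0, 0, 40],
  [-100, -20, 0, 0, 0, 0, 40],
])

```text
t: 10.93
ee_pos: [374.6, -311.7, 181.5]
orientation: [2.467, -1.945, -0.004]
ft_force: [-0.9, 0.6, 0.1]
width: 40.1
```

```bash
python3 st.py
python3 - <<'E'
from h import *
t=get_image("top");s=get_image("side")
k=5.5;a=cv2.resize(t["color"][135:205,315:385,::-1],None,fx=k,fy=k,interpolation=cv2.INTER_CUBIC)
b=cv2.resize(s["color"][220:290,310:380,::-1],None,fx=k,fy=k,interpolation=cv2.INTER_CUBIC)
cv2.imwrite("pics/sprung.png",np.hstack([a,b]))
for im in(t,s):
  for l in("cover","cover_front","cover_rib","unit","hook"): print(l,[(round(m["p"],2),np.round(m["location"],1).tolist()) for m in mark_of(im,l)][:2])
E
```

```text
t 10.9333 tcp [ 374.6 -311.7  181.5] unit -282.0 -31.9 jawyaw -1.335 z [-0.002  0.001 -1.   ] F [-0.92  0.62  0.08] q [-0.72  0.28  1.96 -0.    0.9   0.62] w 40.11439771435347
cover [(0.92, [162.4, 350.1])]
cover_front [(0.79, [176.9, 356.3])]
cover_rib [(0.97, [164.5, 351.1])]
unit [(0.89, [243.5, 336.1]), (0.68, [164.5, 350.9])]
hook [(0.7, [258.8, 332.1]), (0.68, [183.9, 340.9])]
cover [(0.48, [252.7, 352.4])]
cover_front [(0.65, [244.2, 340.1])]
cover_rib [(0.71, [246.7, 355.5])]
unit [(0.92, [274.2, 270.9]), (0.67, [258.6, 350.1])]
hook [(0.97, [254.2, 251.8]), (0.74, [243.3, 333.3])]
```

View pics/sprung.png

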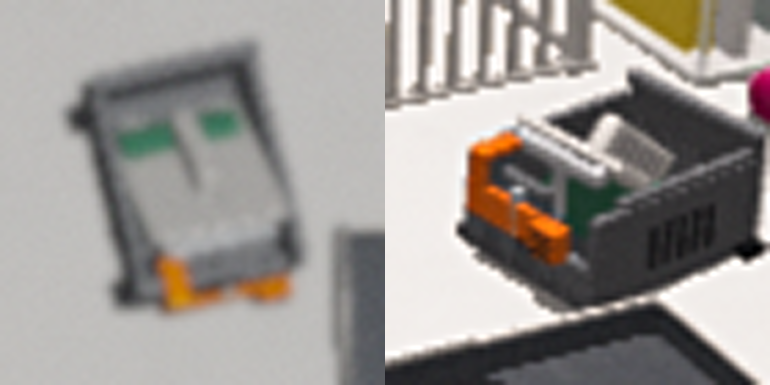

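The cover is free and its front is up, but its rear has sunk well into the box: the rib in the side view slopes down from (608,115) to (670,160). I need its actual pose, so I'll take one enlarged crop and fit.

Run:
```python
from h import *
t=get_image("top");s=get_image("side")
def avg(n):
    return np.mean([get_image(n)["color"] for _ in range(6)],0).astype(np.uint8)
A=avg("top");B=avg("side")
k=9;a=cv2.resize(A[140:200,328:372,::-1],None,fx=k,fy=k,interpolation=cv2.INTER_CUBIC)
b=cv2.resize(B[228:288,328:372,::-1],None,fx=k,fy=k,interpolation=cv2.INTER_CUBIC)
c=np.hstack([a,b]);print(c.shape);cv2.imwrite("pics/zoom.png",c)
```

```text
(540, 792, 3)
```

View pics/zoom.png

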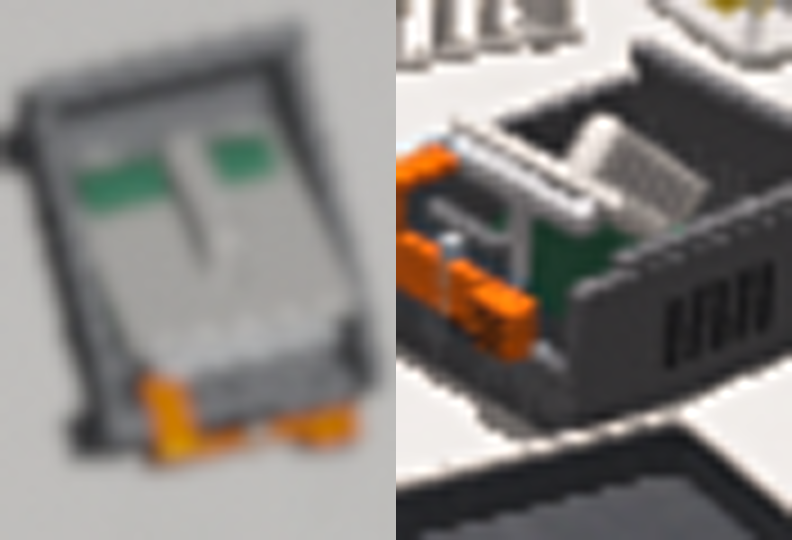

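```bash
cat > fit2.py <<'E'
from h import *
from scipy.optimize import least_squares
t=get_image("top");s=get_image("side")
T=lambda a,b:((a+.5)/9-.5+328,(b+.5)/9-.5+140)
S=lambda a,b:((a-396+.5)/9-.5+328,(b+.5)/9-.5+228)
U=(641.2,-214.5,.237)
def W(q): c,n=np.cos(U[2]),np.sin(U[2]);return np.array([U[0]+c*q[0]-n*q[1],U[1]+n*q[0]+c*q[1],q[2]])
def C(p,q):
    cx,cy,cz,th,ps=p;c,n=np.cos(th),np.sin(th);a=np.array([c*q[0]+n*q[2],q[1],-n*q[0]+c*q[2]])
    return W((cx+np.cos(ps)*a[0]-np.sin(ps)*a[1],cy+np.sin(ps)*a[0]+np.cos(ps)*a[1],cz+a[2]))
obs=[(s,(-48,37,5),S(455,123)),(s,(-48,-37,5),S(603,203)),(s,(28,-6,25),S(710,187)),(s,(-28,-6,25),S(615,120)),(s,(28,-6,5),S(682,225)),
(t,(28,0,25),T(183,137)),(t,(-28,0,25),T(232,245)),(t,(-48,37,2),T(145,360)),(t,(-48,-37,2),T(345,320))]
def res(p): return np.array([proj(im,C(p,q))[0]-px for im,q,px in obs]).ravel()
def full(p): return np.r_[res(p),(p[4])/.03]
for th0 in(.15,.6):
    f=least_squares(full,[0,0,50,th0,0],loss="soft_l1",x_scale=[1,1,1,.02,.02]);p=f.x
    print(p.round(3),f.cost);print(res(p).reshape(-1,2).round(1).tolist())
    for n,q in dict(front=(-48,0,0),rear=(48,0,0),ribf=(-28,0,25),ribm=(0,0,25),ribr=(28,0,25),g=(0,0,17)).items():print(n,C(p,q).round(1))
E
python3 fit2.py
```

```text
[ 1.6540e+00 -5.7700e-01  3.6871e+01  6.1100e-01 -2.8000e-02] 5.7708693152097705
[[-0.8, -1.3], [2.1, 0.2], [0.3, -0.9], [0.0, 0.6], [0.0, 1.2], [-0.4, -0.3], [-0.2, 0.5], [-0.9, 1.0], [1.7, -0.4]]
front [ 604.5 -222.8   64.4]
rear [ 681.4 -206.5    9.3]
ribf [ 634.5 -216.5   73.4]
ribm [ 657.  -211.7   57.3]
ribr [ 679.4 -207.    41.3]
g [ 652.5 -212.7   50.8]
[ 1.6540e+00 -5.7700e-01  3.6871e+01  6.1100e-01 -2.8000e-02] 5.7708693152065855
[[-0.8, -1.3], [2.1, 0.2], [0.3, -0.9], [0.0, 0.6], [0.0, 1.2], [-0.4, -0.3], [-0.2, 0.5], [-0.9, 1.0], [1.7, -0.4]]
front [ 604.5 -222.8   64.4]
rear [ 681.4 -206.5    9.3]
ribf [ 634.5 -216.5   73.4]
ribm [ 657.  -211.7   57.3]
ribr [ 679.4 -207.    41.3]
g [ 652.5 -212.7   50.8]
```

Fit: cover pitched about 35° with its front at 64 mm and its rear at about 9 mm inside the box. I'll grasp the rib along the cover's own normal (tool tilted 0.6 rad), lift up then forward, and level out in the air.

Emit:
move_arm([
  [35, 12, 25, 0, 0, 0, 40],
  [70, 24, 50, 0, 0, 0, 40],
  [106, 36, 70, -0.028, 0.117, 0, 40],
  [142, 48, 70, -0.056, 0.233, 0, 40],
  [180, 60, 70, -0.085, 0.35, 0, 40],
])

```text
t: 12.75
ee_pos: [561.1, -252.9, 255.6]
orientation: [2.228, -1.758, -0.313]
ft_force: [0.8, -2.5, 0.6]
width: 40.1
```

Emit:
move_arm([
  [38, 13, 0, -0.028, 0.117, 0, 36],
  [76, 26, 0, -0.056, 0.233, 0, 36],
  [113, 39, -10, -0.056, 0.233, 0, 36],
  [150, 52, -40, -0.056, 0.233, 0, 36],
  [150, 52, -40, -0.056, 0.233, 0, 36],
])

```text
t: 13.17
ee_pos: [711.0, -197.1, 204.2]
orientation: [2.065, -1.616, -0.508]
ft_force: [0.6, -0.5, -1.9]
width: 36.0
```

Emit:
move_arm([
  [0, 0, 0, 0, 0, 0, 36],
  [0, 0, 0, 0, 0, 0, 36],
  [0, 0, 0, 0, 0, 0, 36],
])

```text
t: 13.42
ee_pos: [707.8, -201.9, 213.6]
orientation: [2.063, -1.625, -0.501]
ft_force: [-0.1, -0.4, -0.0]
width: 36.2
```

```bash
python3 st.py
```

```text
t 13.4167 tcp [ 707.8 -201.9  213.6] unit 67.7 -3.4 jawyaw -1.334 z [-0.548 -0.133 -0.826] F [-0.15 -0.42 -0.04] q [-0.19  0.9   0.92 -0.25  1.87  1.13] w 36.24623957866587
```

Emit:
move_arm([
  [-1, 1, -30, 0, 0, 0, 36],
  [-3, 2, -60, 0, 0, 0, 36],
  [-4, 2, -88, 0, 0, 0, 36],
  [-15, -1, -104, 0, 0, 0, 36],
  [-26.4, -3.5, -120, 0, 0, 0, 36],
])

```text
t: 13.83
ee_pos: [681.1, -205.6, 93.0]
orientation: [2.063, -1.626, -0.501]
ft_force: [0.7, 0.1, 0.7]
width: 36.2
```

Emit:
move_arm([
  [0, 0, 0, 0, 0, 0, 36],
  [0, 0, 0, 0, 0, 0, 36],
  [0, 0, 0, 0, 0, 0, 36],
  [0, 0, 0, 0, 0, 0, 36],
])

```text
t: 14.17
ee_pos: [683.7, -204.9, 94.5]
orientation: [2.065, -1.626, -0.497]
ft_force: [-0.2, 0.6, 0.7]
width: 36.1
```

```bash
python3 st.py
python3 - <<'E'
from h import *
s=get_image("side");p=get_obs()["ee_pos"]
k=8;x0,y0=322,205
b=cv2.resize(s["color"][y0:y0+72,x0:x0+80,::-1],None,fx=k,fy=k,interpolation=cv2.INTER_CUBIC)
for q,c in((p,(0,0,255)),(np.array([647.9,-213.5,44.2]),(255,0,0))):
    z=(proj(s,q)[0]-(x0,y0)+.5)*k;cv2.circle(b,tuple(int(i) for i in z),4,c,-1)
cv2.imwrite("pics/pre.png",b)
E
```

```text
t 14.1667 tcp [ 683.7 -204.9   94.5] unit 43.5 -0.6 jawyaw -1.333 z [-0.545 -0.133 -0.828] F [-0.15  0.6   0.68] q [-0.2   0.97  1.05 -0.24  1.67  1.17] w 36.08092533018659
```

View pics/pre.png

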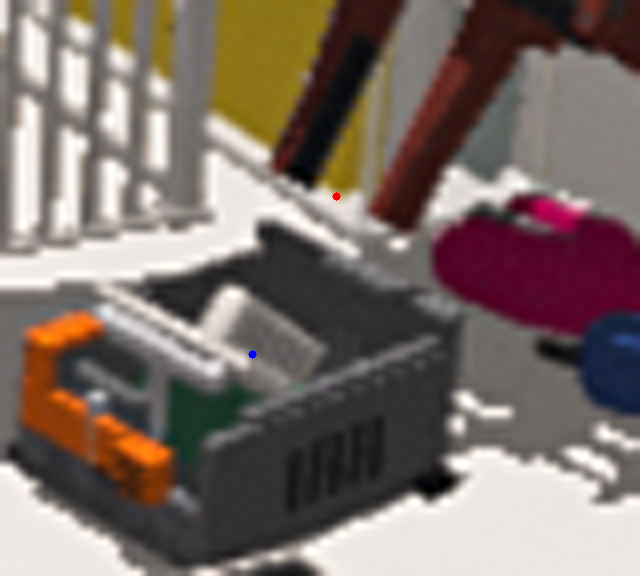

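The side view shows the finger tips straddling the projected TCP (337,197), so the calibration holds. The target at (252,354) lies at the base of the rib's middle and the tool tilt matches the rib. Going in.

Emit:
move_arm([
  [-8, -2, -12, 0, 0, 0, 36],
  [-17, -4, -24, 0, 0, 0, 36],
  [-26, -6.3, -36.5, 0, 0, 0, 36],
  [-26, -6.3, -36.5, 0, 0, 0, 36],
])

```text
t: 14.55
ee_pos: [654.2, -210.6, 53.8]
orientation: [2.062, -1.622, -0.506]
ft_force: [0.4, -0.9, -0.7]
width: 35.8
```

Emit:
move_arm([
  [-2, -0.5, -3, 0, 0, 0, 36],
  [-4, -1, -6, 0, 0, 0, 36],
  [-5, -1.2, -7.5, 0, 0, 0, 36],
  [-5, -1.2, -7.5, 0, 0, 0, 36],
])

```text
t: 14.88
ee_pos: [651.5, -211.8, 48.0]
orientation: [2.064, -1.623, -0.501]
ft_force: [-0.0, 0.3, 0.2]
width: 36.1
```

```bash
python3 st.py
```

```text
t 14.8833 tcp [ 651.5 -211.8   48. ] unit 10.7 0.2 jawyaw -1.333 z [-0.548 -0.133 -0.826] F [-0.01  0.27  0.18] q [-0.22  0.98  1.15 -0.25  1.56  1.19] w 36.087277047901445
```

Emit:
move_arm([
  [-0.8, -0.2, -1.2, 0, 0, 0, 36],
  [-1.6, -0.4, -2.4, 0, 0, 0, 36],
  [-2.2, -0.5, -3.3, 0, 0, 0, 36],
  [-2.2, -0.5, -3.3, 0, 0, 0, 36],
])

```text
t: 15.22
ee_pos: [648.8, -212.3, 44.2]
orientation: [2.064, -1.623, -0.503]
ft_force: [-0.5, -0.7, -0.1]
width: 35.8
```

Emit:
move_arm([
  [0, 0, 0, 0, 0, 0, 24],
  [0, 0, 0, 0, 0, 0, 16],
  [0, 0, 0, 0, 0, 0, 8],
  [0, 0, 0, 0, 0, 0, 4],
  [0, 0, 0, 0, 0, 0, 4],
])

```text
t: 15.63
ee_pos: [649.1, -212.3, 44.5]
orientation: [2.064, -1.623, -0.502]
ft_force: [-0.2, 0.9, 0.0]
width: 11.9
```

```bash
python3 st.py
```

```text
t 15.6333 tcp [ 649.1 -212.3   44.5] unit 8.2 0.3 jawyaw -1.333 z [-0.548 -0.133 -0.826] F [-0.21  0.92  0.02] q [-0.22  0.98  1.15 -0.25  1.56  1.19] w 11.87215126797713
```

The rib is gripped at 11.9 mm. Lifting slowly.

Emit:
move_arm([
  [0, 0, 1.5, 0, 0, 0, 2],
  [0, 0, 3, 0, 0, 0, 2],
  [0, 0, 4.5, 0, 0, 0, 2],
  [0, 0, 6, 0, 0, 0, 2],
])

```text
t: 15.97
ee_pos: [648.9, -212.3, 50.5]
orientation: [2.064, -1.623, -0.502]
ft_force: [0.3, -0.8, -0.6]
width: 11.6
```

Emit:
move_arm([
  [-0.5, 0, 3, 0, 0, 0, 2],
  [-1.5, -0.4, 6, 0, 0, 0, 2],
  [-3, -0.7, 9, 0, 0, 0, 2],
  [-5, -1.2, 12, 0, 0, 0, 2],
  [-7, -1.7, 15, 0, 0, 0, 2],
])

```text
t: 16.38
ee_pos: [641.8, -214.1, 65.8]
orientation: [2.064, -1.623, -0.502]
ft_force: [-0.5, 0.1, -1.2]
width: 12.0
```

Emit:
move_arm([
  [-3, -1, 10, 0, 0, 0, 2],
  [-4, -1, 25, 0, 0, 0, 2],
  [-4, -1, 45, 0, 0, 0, 2],
  [-4, -1, 65, 0, 0, 0, 2],
  [-4, -1, 85, 0, 0, 0, 2],
])

```text
t: 16.8
ee_pos: [638.0, -215.1, 152.8]
orientation: [2.064, -1.624, -0.501]
ft_force: [0.6, -0.3, -0.7]
width: 11.6
```

Emit:
move_arm([
  [0, -5, 15, 0.024, -0.1, 0, 2],
  [-5, -15, 30, 0.049, -0.2, 0, 2],
  [-15, -30, 40, 0.073, -0.3, 0, 2],
  [-25, -50, 40, 0.098, -0.4, 0, 2],
  [-40, -75, 40, 0.122, -0.5, 0, 2],
])

```text
t: 17.22
ee_pos: [599.4, -290.2, 194.1]
orientation: [2.422, -1.901, -0.069]
ft_force: [-0.1, -0.5, 0.0]
width: 12.0
```

Emit:
move_arm([
  [-15, -30, 0, 0.02, -0.083, 0, 2],
  [-30, -60, 0, 0.02, -0.083, 0, 2],
  [-45, -95, 0, 0.02, -0.083, 0, 2],
  [-60, -130, 0, 0.02, -0.083, 0, 2],
  [-75, -155, 0, 0.02, -0.083, 0, 2],
])

```text
t: 17.63
ee_pos: [521.7, -447.9, 192.6]
orientation: [2.469, -1.943, 0.003]
ft_force: [0.5, 0.1, -0.9]
width: 12.0
```

```bash
python3 st.py
python3 - <<'E'
from h import *
s=get_image("side");t=get_image("top");p=get_obs()["ee_pos"]
u,v=proj(s,p)[0].astype(int);print(u,v,proj(t,p))
save(s,"held.png",(max(u-55,0),max(v-50,0),u+55,v+50),6)
E
```

```text
t 17.6333 tcp [ 521.7 -447.9  192.6] unit -171.0 -198.8 jawyaw -1.333 z [ 0.001 -0.001 -1.   ] F [ 0.49  0.1  -0.88] q [-0.73  0.54  1.5   0.    1.09  0.61] w 11.973886322647958
369 245 [[450.67989743 199.492967  ]]
```

View pics/held.png

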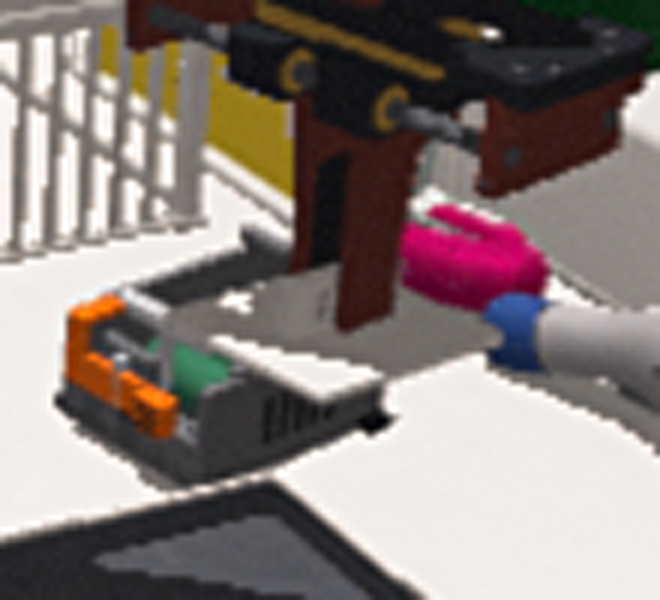

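The cover is held near level; plate corners are at (165,340), (325,400) and (490,345). I'll check the tilt against a model.

Run:
```python
from h import *
from scipy.optimize import least_squares
from scipy.spatial.transform import Rotation as R
s=get_image("side");o=get_obs();p=o["ee_pos"]
c,n=np.cos(.237),np.sin(.237);U=np.array([[c,-n,0],[n,c,0],[0,0,1]])
def P(a,q): # a: dx, dz, pitch ; front up positive
    return p+U@(R.from_euler("y",a[2]).as_matrix()@(np.array(q)+[a[0],0,a[1]]))
obs=[((-48,37,5),(165,338)),((-48,-37,2.5),(325,398)),((48,-37,2.5),(490,346))]
for q,_ in obs: print(((proj(s,P([0,-8,0],q))[0]-[314,195]+.5)*6).round())
f=least_squares(lambda a:np.array([((proj(s,P(a,q))[0]-[314,195]+.5)*6-x) for q,x in obs]).ravel(),[0,-8,0],x_scale=[1,1,.02]);print(f.x,f.fun.round(1))
```

```text
[162. 312.]
[323. 402.]
[508. 320.]
[ -0.27704355 -15.06623008   0.07504712] [ -5.  -16.2  -4.7  14.2  11.7   2.1]
```

Emit:
move_arm([
  [-5, -3, -30, 0, 0, 0, 2],
  [-10, -5, -65, 0, 0, 0, 2],
  [-10, -5, -100, 0, 0, 0, 2],
  [-10, -5, -130, 0, 0, 0, 2],
  [-10, -5, -150, 0, 0, 0, 2],
])

```text
t: 18.2
ee_pos: [512.4, -447.6, 38.1]
orientation: [-2.47, 1.939, 0.006]
ft_force: [0.4, 0.6, -1.4]
width: 11.7
```

Emit:
move_arm([
  [0, 0, 0, 0, 0, 0, 2],
  [0, 0, 0, 0, 0, 0, 2],
  [0, 0, 0, 0, 0, 0, 2],
  [0, 0, 0, 0, 0, 0, 2],
  [0, 0, 0, 0, 0, 0, 2],
])

```text
t: 18.62
ee_pos: [514.1, -450.7, 42.6]
orientation: [-2.47, 1.941, -0.004]
ft_force: [0.6, -0.2, -1.5]
width: 12.0
```

Emit:
move_arm([
  [0, 0, -4, 0, 0, 0, 2],
  [0, 0, -8, 0, 0, 0, 2],
  [0, 0, -12, 0, 0, 0, 2],
  [0, 0, -16, 0, 0, 0, 2],
  [0, 0, -16, 0, 0, 0, 2],
])

```text
t: 19.03
ee_pos: [512.3, -449.5, 23.1]
orientation: [-2.469, 1.941, 0.004]
ft_force: [-0.7, -0.0, -2.1]
width: 11.9
```

```bash
python3 st.py
```

```text
t 19.0333 tcp [ 512.3 -449.5   23.1] unit -180.5 -198.2 jawyaw -1.333 z [-0.001  0.002 -1.   ] F [-0.66 -0.01 -2.14] q [-0.74  0.75  1.58  0.    0.81  0.59] w 11.878676073979214
```

Emit:
move_arm([
  [0, 0, -1, 0, 0, 0, 2],
  [0, 0, -2, 0, 0, 0, 2],
  [0, 0, -3, 0, 0, 0, 2],
  [0, 0, -4, 0, 0, 0, 2],
  [0, 0, -4, 0, 0, 0, 2],
])

```text
t: 19.45
ee_pos: [512.9, -450.0, 20.2]
orientation: [-2.469, 1.941, 0.001]
ft_force: [0.3, 0.6, -1.0]
width: 11.7
```

Emit:
move_arm([
  [0, 0, -1, 0, 0, 0, 2],
  [0, 0, -2, 0, 0, 0, 2],
  [0, 0, -2, 0, 0, 0, 2],
  [0, 0, -2, 0, 0, 0, 2],
])

```text
t: 19.78
ee_pos: [512.9, -450.0, 18.3]
orientation: [-2.469, 1.941, 0.001]
ft_force: [-0.1, 0.7, -1.1]
width: 11.6
```

Emit:
move_arm([
  [0, 0, -0.7, 0, 0, 0, 2],
  [0, 0, -1.5, 0, 0, 0, 2],
  [0, 0, -1.5, 0, 0, 0, 2],
  [0, 0, -1.5, 0, 0, 0, 2],
])

```text
t: 20.12
ee_pos: [512.9, -450.0, 16.8]
orientation: [-2.469, 1.941, 0.001]
ft_force: [0.2, 0.5, -0.7]
width: 11.7
```

Emit:
move_arm([
  [0, 0, -0.7, 0, 0, 0, 2],
  [0, 0, -1.5, 0, 0, 0, 2],
  [0, 0, -1.5, 0, 0, 0, 2],
])

```text
t: 20.37
ee_pos: [512.9, -450.0, 15.2]
orientation: [-2.469, 1.941, 0.001]
ft_force: [-0.5, -0.4, -0.6]
width: 11.5
```

Emit:
move_arm([
  [0, 0, -0.7, 0, 0, 0, 2],
  [0, 0, -1.5, 0, 0, 0, 2],
  [0, 0, -1.5, 0, 0, 0, 2],
])

```text
t: 20.62
ee_pos: [512.9, -450.1, 14.2]
orientation: [-2.469, 1.941, 0.001]
ft_force: [-1.5, 0.7, 2.6]
width: 11.7
```

Emit:
move_arm([
  [0, 0, -0.7, 0, 0, 0, 2],
  [0, 0, -1.5, 0, 0, 0, 2],
  [0, 0, -1.5, 0, 0, 0, 2],
])

```text
t: 20.87
ee_pos: [512.9, -450.4, 12.9]
orientation: [-2.469, 1.941, 0.0]
ft_force: [-2.8, -0.0, 5.7]
width: 11.9
```

```bash
python3 st.py;python3 -c "from h import *;print(get_obs()['moment'])"
```

```text
t 20.8667 tcp [ 512.9 -450.4   12.9] unit -180.1 -199.1 jawyaw -1.333 z [ 0.  0. -1.] F [-2.78 -0.03  5.71] q [-0.74  0.77  1.58  0.    0.79  0.59] w 11.863656251481668
[0.12430255 0.38164007 0.08926548]
```

Contact on one edge (about 6 N), so the cover is slightly pitched. I'll try a small levelling turn.

Emit:
move_arm([
  [0, 0, 0, 0.0047, -0.0195, 0, 2],
  [0, 0, 0, 0.0094, -0.039, 0, 2],
  [0, 0, 0, 0.0094, -0.039, 0, 2],
  [0, 0, 0, 0.0094, -0.039, 0, 2],
])

```text
t: 21.2
ee_pos: [512.5, -450.0, 12.1]
orientation: [-2.444, 1.922, -0.037]
ft_force: [0.2, -0.1, -2.2]
width: 11.6
```

```bash
python3 st.py;python3 -c "from h import *;print(get_obs()['moment'])"
```

```text
t 21.2 tcp [ 512.5 -450.    12.1] unit -180.4 -198.7 jawyaw -1.333 z [ 0.039  0.011 -0.999] F [ 0.25 -0.06 -2.21] q [-0.75  0.76  1.6   0.05  0.76  0.54] w 11.598427657718059
[ 0.00180437  0.15236231 -0.01932429]
```

Right direction: contact released. I'll lower further in small steps.

Emit:
move_arm([
  [0, 0, -0.5, 0, 0, 0, 2],
  [0, 0, -1, 0, 0, 0, 2],
  [0, 0, -1, 0, 0, 0, 2],
])

```text
t: 21.45
ee_pos: [513.1, -450.0, 11.2]
orientation: [-2.444, 1.921, -0.038]
ft_force: [0.2, -0.5, -0.9]
width: 11.7
```

Emit:
move_arm([
  [0, 0, -0.5, 0, 0, 0, 2],
  [0, 0, -1, 0, 0, 0, 2],
  [0, 0, -1, 0, 0, 0, 2],
])

```text
t: 21.7
ee_pos: [513.1, -450.1, 10.8]
orientation: [-2.444, 1.922, -0.038]
ft_force: [-2.5, 1.5, 4.2]
width: 11.6
```

```bash
python3 st.py;python3 -c "from h import *;print(get_obs()['moment'])"
```

```text
t 21.7 tcp [ 513.1 -450.1   10.8] unit -179.9 -198.9 jawyaw -1.332 z [ 0.039  0.01  -0.999] F [-2.47  1.47  4.2 ] q [-0.75  0.76  1.6   0.05  0.76  0.54] w 11.577786810176502
[0.19808044 0.23109806 0.01155612]
```

Emit:
move_arm([
  [0, 0, 0, 0.0035, -0.0145, 0, 2],
  [0, 0, 0, 0.007, -0.029, 0, 2],
  [0, 0, 0, 0.007, -0.029, 0, 2],
  [0, 0, 0, 0.007, -0.029, 0, 2],
])

```text
t: 22.03
ee_pos: [513.2, -450.3, 10.8]
orientation: [-2.425, 1.907, -0.068]
ft_force: [1.7, 0.5, 3.2]
width: 11.7
```

Emit:
move_arm([
  [0, 0, -0.5, 0, 0, 0, 2],
  [0, 0, -1, 0, 0, 0, 2],
  [0, 0, -1, 0, 0, 0, 2],
])

```text
t: 22.28
ee_pos: [513.3, -450.3, 10.3]
orientation: [-2.425, 1.907, -0.067]
ft_force: [0.5, 2.0, 8.9]
width: 11.9
```

```bash
python3 st.py;python3 -c "from h import *;print(get_obs()['moment'])"
```

```text
t 22.2833 tcp [ 513.3 -450.3   10.3] unit -179.6 -199.2 jawyaw -1.332 z [ 0.069  0.017 -0.997] F [0.48 2.   8.87] q [-0.76  0.76  1.61  0.09  0.74  0.5 ] w 11.878684858611372
[ 0.22816181  0.37068989 -0.02867633]
```

It's now firmly supported and flat. Releasing.

Emit:
move_arm([
  [0, 0, 0.5, 0, 0, 0, 13],
  [0, 0, 0.5, 0, 0, 0, 16],
  [0, 0, 0.5, 0, 0, 0, 24],
  [0, 0, 0.5, 0, 0, 0, 32],
  [0, 0, 0.5, 0, 0, 0, 32],
])

```text
t: 22.7
ee_pos: [512.7, -449.9, 9.5]
orientation: [-2.425, 1.907, -0.065]
ft_force: [0.0, 0.3, -0.0]
width: 30.7
```

Emit:
move_arm([
  [0, 0, 10, 0, 0, 0, 32],
  [-1, 0, 25, 0, 0, 0, 32],
  [-2, 0, 50, 0, 0, 0, 32],
  [-4, -1, 90, 0, 0, 0, 32],
  [-6, -2, 130, 0, 0, 0, 32],
])

```text
t: 23.12
ee_pos: [506.3, -451.5, 141.6]
orientation: [-2.425, 1.907, -0.064]
ft_force: [0.2, -0.5, -0.1]
width: 31.9
```

Emit:
move_arm([
  [-30, 0, 30, 0, 0, 0, 32],
  [-65, 0, 60, 0, 0, 0, 32],
  [-100, 5, 70, 0, 0, 0, 32],
  [-125, 5, 70, 0, 0, 0, 32],
  [-125, 5, 70, 0, 0, 0, 32],
])

```text
t: 23.53
ee_pos: [378.3, -447.0, 212.8]
orientation: [-2.424, 1.91, -0.069]
ft_force: [0.4, -0.6, 0.2]
width: 32.1
```

```bash
python3 st.py
python3 - <<'E'
from h import *
s=get_image("side");t=get_image("top")
a=cv2.resize(t["color"][130:270,310:500,::-1],None,fx=2.1,fy=2.1,interpolation=cv2.INTER_CUBIC)
b=cv2.resize(s["color"][215:385,280:450,::-1],None,fx=2.35,fy=2.35,interpolation=cv2.INTER_CUBIC)
c=np.zeros((400,a.shape[1]+b.shape[1],3),np.uint8);c[:a.shape[0],:a.shape[1]]=a;c[:b.shape[0],a.shape[1]:]=b[:400]
cv2.imwrite("pics/final.png",c);print(c.shape)
for im in(t,s):
  for l,z in(("cover",2),("cover_rib",19)): print(l,[(round(m["p"],2),atz(im,m["location"][1],m["location"][0],z).round()) for m in mark_of(im,l)][:2])
E
```

```text
t 23.5333 tcp [ 378.3 -447.   212.8] unit -310.2 -164.3 jawyaw -1.335 z [ 0.068  0.015 -0.998] F [ 0.37 -0.55  0.2 ] q [-0.92  0.36  1.75  0.08  1.    0.37] w 32.08950066778014
(400, 799, 3)
cover [(0.89, array([ 520., -461.,    2.]))]
cover_rib [(0.98, array([ 506., -453.,   19.]))]
cover [(0.76, array([ 511., -457.,    2.]))]
cover_rib [(0.67, array([ 512., -451.,   19.]))]
```

View pics/final.png

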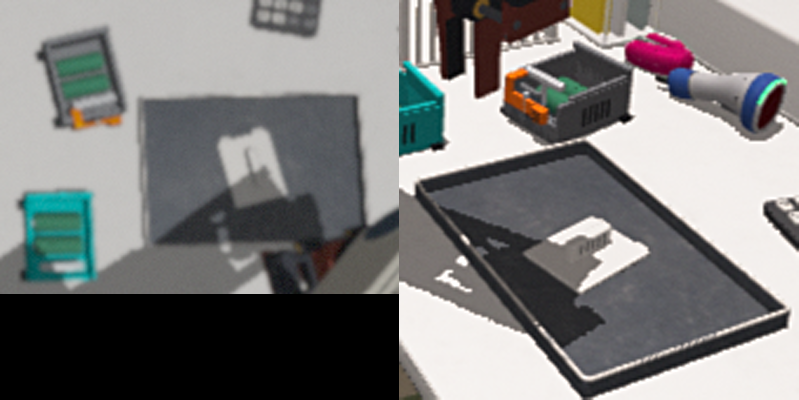

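The cover lies flat, rib up, in the middle of the tray: top crop (255,165), side crop (590,252). The unit is open with its tab at rest, and nothing else has moved. Handing in.

```bash
python3 -c "
from workcell import *
print(close_job())"
```

```text
the job is handed in; nothing more can be done
None
```

The cover is off the grey unit and lies flat, rib up, near the middle of the dark steel tray. I handed the job in at about 23.5 s of the 70 s allowed.

- **Tab:** I found the pad face by touch, close to its nominal place. I pressed it about 6.5 mm; the readings I took were at most about 8.5 N, well under the 20 N limit. The cover then sprang up, and the tab shows at rest in the last picture.
- **Cover:** After I backed off, the pictures showed the cover tilted about 35°, not the expected 9°, with its rear sunk into the box. I don't know why. I re-measured its pose and gripped the rib with the tool tilted to match. It came out with no resistance that I could measure.
- **Laying down:** It touched the tray on one edge first, so I turned it about 4° until both edges were supported, with about 9 N at most, and then let go.

**Last checks:** Both cameras put the cover at about (511, -457) mm, inside the tray. They differed by 4 to 10 mm, which is rough but well within the tray. The last picture, which takes in the unit, the tray and the desk round them, shows the unit open with both green cells in it, and the turquoise look-alike and other things there unmoved. The gripper was clear, with no contact force.

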